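Index the lipstick carousel to the red-dot hole

TASK

Bring up the next shade on the lipstick carousel: pull up its spring pin by the black knob, turn the carousel to the neighbouring hole that has the red dot beside it, and let the pin drop fully home into that hole. Leave the wooden earring carousel and its pin as they are.

Things in the scene. Friction and masses are not known exactly. Their poses are not given: they have to be found in the camera images.
- lip: Fixed aluminium base disc of the lipstick carousel, 192 mm across, ring top 24 mm high. Origin: at z = 0 on the vertical axis its clear tray (112 mm across) turns about, freely both ways. Six holes at 60 degree steps, 70 mm from the axis, 14 mm wide (24 mm at the chamfered mouth), 18 mm deep. Lipsticks and post on the tray reach 90 mm high, within 46 mm of the axis; clear dividers 67 mm high.
- lip_knob (a point): Middle of the pin's black knob: upright cylinder 22 mm across, 32 mm tall, 70 mm from the axis; 72 mm high when home. Fixed in the tray's arm, it slides up 24 mm at most against a 4 to 7 N spring; the pin clears the ring above 15 mm. Let go within 8 mm of a hole, it drops in. Grip with a finger on each side along the rim (lipsticks stand inside); 18 mm steel guide below 50 mm.
- red_dot: Flat bright red disc, 14 mm across, lying fixed on the lipstick carousel's ring beside the hole wanted: on that hole's radius, 86 mm from the axis, so 16 mm outside the hole's middle. Origin at ring-top height. It marks one of the two holes next to the pin's first hole, 60 degrees to either side; the hole on the other side has a yellow dot, the rest other colours.
- jewel_knob (a point): Middle of the pin knob (dark wood, steel cap, same size) of the wooden earring carousel, which is built like the lipstick carousel but must be left alone. One carousel stands to the left and one to the right, either way round, 0.3 to 0.55 m apart; at the start both pins are home on the side away from the robot (within about 50 degrees).
Things that resemble listed ones, but are neither listed nor needed, are in the scene too. What is shaped like the lip but green or purple is not meant.

How it is judged (in metres and radians):
On the way:
1. the lipstick carousel's pin is drawn up out of its hole by at least 10 mm (height (world z) of lip_knob above 0.082 m), for 0.2 s.
At the end, for the whole second after the job is handed in: The lipstick carousel's pin stands at the red-dot hole (knob middle within 22 mm of the dot, which lies 16 mm outside the hole) and is fully home (knob middle lower than 76 mm, 72 mm being fully home) (horizontal distance between lip_knob and red_dot below 0.022 m and height (world z) of lip_knob below 0.076 m); the robot touches nothing.
It fails at once if the wooden earring carousel's pin knob is moved more than 8 mm (drawn or turned) (distance of jewel_knob from where it was at the start of the episode above 0.008 m).
It also fails if it takes over 30 s, if anything falls off the work surface, if the arm or the gripper's body presses on something with over 40 N, if the wrist force passes 120 N, or if a joint passes its speed limit or range.

ROBOT

A 6-joint arm with a two-finger parallel gripper is mounted at the origin on the work surface. World frame = base frame: x ahead of the robot, y to its left, z up, the work surface at z = 0. Lengths are in mm, angles in rad, forces in N, time in s.
With the tool pointing down it reaches from about 350 to 875 mm from the base axis. Payload 4.2 kg.
Tool frame: the origin (TCP) lies midway between the tips of the shut fingers; the grasp point (between the pads) lies 19 mm behind it (arm.hold_point_z is the distance from the TCP to the grasp point, in mm); z points along the fingers, y is the line along which they close (so a half turn about z gives the same grasp; the last joint's range is limited). The gripper opens to 85 mm and grips with 20 to 120 N. Pads are 22 mm wide; open, the fingers measure 114 mm over their backs; the gripper's body (76 mm by 85 mm) begins 54 mm behind the grasp point. The pads swing forward as they close: fully open they stand 13 mm farther back than shut.
Start: joints at [-0.981, 0.385, 0.008, 0, -1.194, -0.259], TCP at [203.015, -591.087, 231.312] pointing down, gripper open.
Joint ranges: [-3.14, 3.14], [-1.21, 2.06], [-1.07, 1.41], [-3.16, 2.05], [-2.99, -0.16], [-3.1, 3.1]. Speed limits (rad/s): [2.79, 2.79, 3.14, 3.14, 3.14, 3.14].

INTERFACE

Orientations are given as a unit quaternion [x, y, z, w].
In Python, from bench import arm, vision gives the robot as it stands. The module is installed in compiled form; this text tells all that it offers.
- The arm moves only by the tool servo_tool, never from a script. Its argument "plan" is a list of rows, each a list of 7 numbers: the shift along the world's x, y, z each as a share of 300 mm, from -1 to 1, then the turn, a rotation vector about the world's x, y, z each as a share of 2 rad, from -1 to 1, then the opening, from 0 (shut) to 1 (fully open). A call has 1 to 20 rows; each row shifts and turns the commanded pose from where the row before left it; what a row does not reach is not made up. A row lasts 1/8 s, in which the tool goes at most 62.5 mm and 10.7 degrees, less where a joint would pass 70% of its speed; a pose out of reach is approached as far as the arm can. A call with a number of a shift or a turn outside -1 to 1 is refused whole. A call with a gripper value outside its range is refused whole. The fingers move at their own pace and stop on an object; the grip force is fixed at half the most. Time passes only in rows, so rows that do not move let the fingers close. It gives the time, the measured TCP pose, the force, the opening and the grip force at its end, in the units of the state.
- arm.read_state(): the state, without advancing time (a new reading comes with each control period).
- vision.get_image(name): name is "scene" or "top" or "wrist"; returns a dict with "image" (420x560x3 uint8, red, green, blue), "z_map" (420x560 float32, mm along the optical axis (not along the pixel's ray), 0 where there is no reading), "K" (3x3 intrinsics, pixels), "world_to_cam" (4x4, takes a point from world to camera coordinates); the wrist camera has in their place "mount" (4x4, takes a point from camera to tool coordinates, whose origin is the TCP and whose axes are the flange's). Camera axes: x right, y down, z forward; pixel columns grow to the right and rows downward; lengths in mm; the calibration is good to about 2 mm. A picture is of the moment at which its call begins: read the wrist's pose just before it.
- arm.job_done(): hands the job in; it is judged then, once.
The state is a dict: "clock": time; "joints": joint angles; "joint_vel": joint speeds; "joint_efforts": joint torques, N m; "position": TCP position; "ee_rot": TCP orientation; "contact_force": force on the tool from outside, world axes, zero at the start; "wrist_torque": the same for the moment, N m; "gripper_width": finger opening in mm; "grasp_force": force on a finger pad.
Only numpy, scipy, OpenCV 4.12 (cv2) and the standard library are available. Lean on these libraries where they do the work, as an engineer would, in place of code of your own. Each camera call takes 0.05 s, during which the arm holds its last target. There are 200 camera calls.

## Working session

There is one attempt and no reset: what is moved stays moved. The work goes in short steps, Python scripts to look and compute and a tool call to move; the robot and the scene stay as the last step left them, time stands still between calls to the robot, and variables do not carry over. Pictures are saved under pics/ and viewed, at most 10 in all, crops included, and the job is handed in when it is done.

Besides the shell and the picture viewer there is one more tool, called after "Emit:" by a JSON object that holds its "fn" and its "kwargs". servo_tool: Moves the arm, as the interface text tells. Its arguments: {"type":"object","properties":{"plan":{"type":"array"}},"required":["plan"]}

```bash
mkdir -p pics
cat > h.py <<'E'
import numpy as np, cv2
from bench import arm, vision
def get(n):
    d=vision.get_image(n); cv2.imwrite(f'raw_{n}.png',d['image'][:,:,::-1]); np.savez(f'raw_{n}.npz',**{k:v for k,v in d.items()}); return d
def ray(d,u,v,z):
    R=d['world_to_cam'][:3,:3]; t=d['world_to_cam'][:3,3]
    c=-R.T@t; r=R.T@np.linalg.inv(d['K'])@np.array([u,v,1.]); return c+r*(z-c[2])/r[2]
E
python3 - <<'E'
from h import *
a=get('top');b=get('scene')
cv2.imwrite('pics/a.png',a['image'][:,:,::-1]);cv2.imwrite('pics/b.png',b['image'][:,:,::-1])
print(arm.read_state())
E
```

```text
{'clock': 0.1, 'joints': array([-9.81389301e-01,  3.85458888e-01,  6.73688382e-03, -4.23460644e-04,
       -1.19397883e+00, -2.58595093e-01]), 'joint_vel': array([-0.00021311, -0.00197461,  0.00253283,  0.00192488, -0.0013832 ,
       -0.00190591]), 'joint_efforts': array([-1.70551179e-03, -3.93318558e+01,  1.88927561e+01,  4.19805542e+00,
       -2.60362125e-03,  1.01860715e-05]), 'position': array([ 202.84472418, -590.61049041,  230.33519219]), 'ee_rot': array([-1.64575661e-01,  9.86363983e-01,  9.48896795e-04, -2.12392285e-04]), 'contact_force': array([-0.24132144,  0.5621804 ,  0.01985575]), 'wrist_torque': array([0.03410846, 0.00852168, 0.02745119]), 'grasp_force': 0.0, 'gripper_width': 85.28529056936705}
```

View pics/a.png

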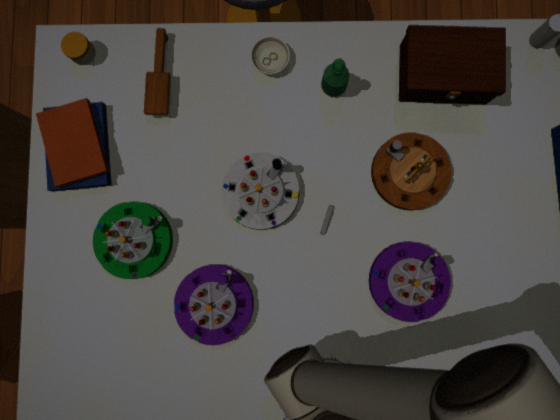

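View pics/b.png

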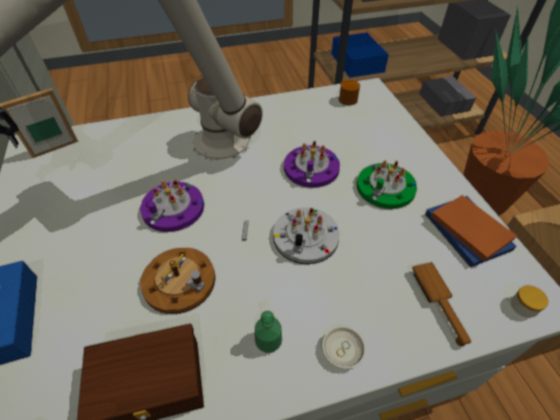

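The top view shows the silver (aluminium) lip at (260,190), with its black knob near (278,165), red dot near (247,158) and yellow dot near (295,195). The wooden carousel is at (412,171). The green one at (133,240) and the purple ones at (213,304) and (410,281) are not meant. I'll check this in an enlarged crop and measure.

Run:
```python
from h import *
d=dict(np.load('raw_top.npz')); s=dict(np.load('raw_scene.npz'))
im=d['image']; A=im[140:240,210:310]; B=s['image'][200:270,260:350]
o=np.zeros((400,800,3),np.uint8); o[:,:400]=cv2.resize(A,(400,400),interpolation=2); o[:311,400:]=cv2.resize(B,(400,311),interpolation=2)
cv2.imwrite('pics/c.png',np.clip(o[:,:,::-1].astype(int)*1.4,0,255).astype(np.uint8))
for nm,q,box in(('top',d,(140,240,210,310)),('scene',s,(200,270,260,350))):
    y0,y1,x0,x1=box; h=cv2.cvtColor(q['image'],cv2.COLOR_RGB2HSV).astype(int)[y0:y1,x0:x1]
    H,S,V=h[...,0],h[...,1],h[...,2]
    for c,m in(('red',((H<6)|(H>174))&(S>170)),('yel',(abs(H-28)<6)&(S>150)),('blk',(V<35)),('dots',(S>150)&(V>90))):
        n,l,st,ce=cv2.connectedComponentsWithStats(m.astype(np.uint8))
        for i in range(1,n):
            if st[i,4]>=8:
                u,v=ce[i]+[x0,y0]; z={'blk':72}.get(c,24); print(nm,c,st[i],(u.round(1),v.round(1)),ray(q,u,v,z).round(1))
# table-vs-ring mask by height
K=d['K'];print(K, d['world_to_cam'].round(3))
yy,xx=np.mgrid[:420,:560]; Z=d['z_map']; P=np.stack([(xx-K[0,2])/K[0,0]*Z,(yy-K[1,2])/K[1,1]*Z,Z],-1)
W=(P-d['world_to_cam'][:3,3])@d['world_to_cam'][:3,:3]
for n,(cx,cy) in(('lip',(260,190)),('jew',(412,171)),('pur',(410,281)),('pur2',(213,304))):
    m=((W[...,2]>14)&((xx-cx)**2+(yy-cy)**2<55**2)).astype(np.uint8)
    c=max(cv2.findContours(m,0,1)[0],key=cv2.contourArea); e=cv2.fitEllipse(cv2.convexHull(c)); print(n,e,ray(d,*e[0],24).round(1))
```

```text
top red [34 16  6  5 19] (np.float64(246.6), np.float64(157.9)) [586.8 187.8  24. ]
top red [41 31  4  5 11] (np.float64(252.8), np.float64(173.2)) [548.6 172.3  24. ]
top red [31 44  5  3  9] (np.float64(243.0), np.float64(185.0)) [519.5 196.3  24. ]
top red [37 58  4  4 13] (np.float64(248.5), np.float64(199.2)) [484.5 182.6  24. ]
top yel [81 52  7  6 28] (np.float64(294.5), np.float64(194.3)) [495.8  70.4  24. ]
top blk [63 19 10 15 93] (np.float64(277.2), np.float64(164.7)) [559.9 111.   72. ]
top blk [37 22  6  6 26] (np.float64(249.2), np.float64(164.4)) [561.1 176.6  72. ]
top blk [19 44  6  6 30] (np.float64(231.5), np.float64(187.0)) [508.  217.8  72. ]
top blk [75 51  7  6 36] (np.float64(287.9), np.float64(193.6)) [491.5  86.1  72. ]
top blk [39 58  3  4  8] (np.float64(250.0), np.float64(199.8)) [477.7 174.5  72. ]
top blk [30 70  7  7 30] (np.float64(242.7), np.float64(213.0)) [446.8 191.4  72. ]
top blk [58 73  6  7 32] (np.float64(270.6), np.float64(216.2)) [439.1 126.4  72. ]
top dots [34 16  6  5 23] (np.float64(246.6), np.float64(158.0)) [586.5 187.9  24. ]
top dot
[... 936 characters left out ...]
-02  1.019290e+02]
 [-9.960000e-01  5.000000e-03 -8.800000e-02  4.580450e+02]
 [ 8.800000e-02  2.100000e-02 -9.960000e-01  1.052826e+03]
 [ 0.000000e+00  0.000000e+00  0.000000e+00  1.000000e+00]]
lip ((260.08282470703125, 190.1824951171875), (76.99382781982422, 77.05721282958984), 154.4080810546875) [506.4 154.4  24. ]
jew ((411.6225280761719, 170.35946655273438), (76.8607177734375, 79.01881408691406), 104.15464782714844) [ 552.9 -215.1   24. ]
pur ((410.0734558105469, 281.2213134765625), (79.20268249511719, 81.7318115234375), 129.25059509277344) [ 285.7 -203.8   24. ]
pur2 ((212.9500274658203, 304.332275390625), (78.6978530883789, 80.56773376464844), 25.884052276611328) [231.6 267.   24. ]
```

View pics/c.png

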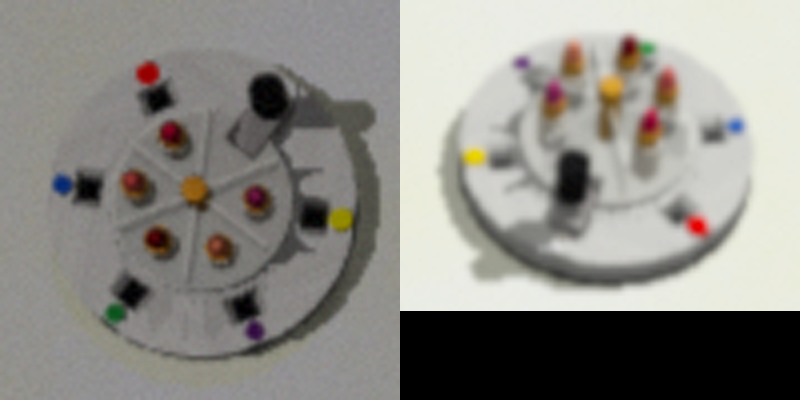

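The crop confirms it. The silver disc has the black knob at full-image (277,165), the red dot at (247,158) and the yellow at (294,194), so the pin sits midway between them. Each side is 60°: the axis is about (506.4,154.4), the pin at -36.8° and the red hole at +23.3°. I'll move above the knob.

Emit:
{"fn": "servo_tool", "kwargs": {"plan": [[0.08,0.156,0,0,0,-0.0324,1],[0.08,0.156,0,0,0,-0.0324,1],[0.08,0.156,0,0,0,-0.0324,1],[0.08,0.156,0,0,0,-0.0324,1],[0.08,0.156,0,0,0,-0.0324,1],[0.08,0.156,0,0,0,-0.0324,1],[0.08,0.156,0,0,0,-0.0324,1],[0.08,0.156,0,0,0,-0.0324,1],[0.08,0.156,0,0,0,-0.0324,1],[0.08,0.156,0,0,0,-0.0324,1],[0.08,0.156,0,0,0,-0.0324,1],[0.08,0.156,0,0,0,-0.0324,1],[0.08,0.156,0,0,0,-0.0324,1],[0.08,0.156,-0.1,0,0,-0.0324,1],[0.076,0.16,-0.1,0,0,-0.0324,1],[0,0,0,0,0,0,1]]}}

```text
clock: 2.1
position: [561.1, 114.4, 167.3]
ee_rot: [0.314, 0.949, -0.002, -0.003]
contact_force: [-1.3, -0.9, -0.4]
gripper_width: 85.6
grasp_force: 0.0
```

Run:
```python
from h import *
from scipy.spatial.transform import Rotation as R
s=arm.read_state(); d=get('wrist'); print(s['clock'],s['position'],R.from_quat(s['ee_rot']).as_matrix().round(3).tolist(),s['joints'].round(2))
T=np.eye(4);T[:3,:3]=R.from_quat(s['ee_rot']).as_matrix();T[:3,3]=s['position']
M=T@d['mount']; w=np.linalg.inv(M); d['world_to_cam']=w
im=d['image'].copy()
for p,c in(((561.8,112.3,88),(0,255,0)),((586,188.5,24),(0,255,255)),((506.4,154.4,24),(255,0,255)),((570.7,182,24),(0,0,255))):
    q=w@np.array([*p,1]);u=d['K']@q[:3];u=u[:2]/u[2];print(p,u.round(1))
    cv2.drawMarker(im,tuple(int(x) for x in u.round()),c,0,12,1)
cv2.imwrite('pics/w1.png',im[:,:,::-1])
```

```text
2.1 [561.14479938 114.3748839  167.33694269] [[-0.803, 0.596, -0.006], [0.596, 0.803, -0.002], [0.004, -0.006, -1.0]] [ 0.48  0.35 -0.21 -0.   -1.01 -2.69]
(561.8, 112.3, 88) [278.1 221.8]
(586, 188.5, 24) [377.1 164. ]
(506.4, 154.4, 24) [279.7 105.1]
(570.7, 182, 24) [359. 153.]
```

View pics/w1.png

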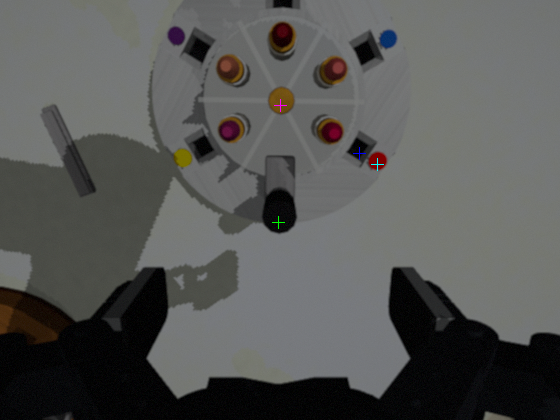

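The wrist view shows the knob top near (279,218) and the red dot at (377,160), against predictions of (278,222) and (377,164). They agree within about 3 mm. I'll descend around the knob.

Emit:
{"fn": "servo_tool", "kwargs": {"plan": [[0,0,-0.1,0,0,0,1],[0,0,-0.1,0,0,0,1],[0,0,-0.1,0,0,0,1],[0,0,0,0,0,0,1],[0,0,0,0,0,0,1]]}}

```text
clock: 2.78
position: [562.8, 111.9, 83.1]
ee_rot: [0.315, 0.949, 0.001, 0.001]
contact_force: [-0.3, 0.6, -0.3]
gripper_width: 85.5
grasp_force: 0.0
```

Emit:
{"fn": "servo_tool", "kwargs": {"plan": [[-0.005,0.004,-0.043,0,0,0,1],[0,0,-0.04,0,0,0,1],[0,0,0,0,0,0,0.5],[0,0,0,0,0,0,0.2],[0,0,0,0,0,0,0.2],[0,0,0,0,0,0,0],[0,0,0,0,0,0,0],[0,0,0,0,0,0,0],[0,0,0,0,0,0,0]]}}

```text
clock: 3.9
position: [560.8, 113.5, 56.9]
ee_rot: [0.315, 0.949, 0.0, 0.0]
contact_force: [0.1, 0.4, 3.4]
gripper_width: 20.7
grasp_force: 58.6
```

Emit:
{"fn": "servo_tool", "kwargs": {"plan": [[0,0,0.02,0,0,0,0],[0,0,0.025,0,0,0,0],[0,0,0.02,0,0,0,0],[0,0,0,0,0,0,0],[0,0,0,0,0,0,0],[0,0,0,0,0,0,0]]}}

```text
clock: 4.65
position: [560.3, 113.3, 75.7]
ee_rot: [0.315, 0.949, 0.0, -0.0]
contact_force: [3.6, 0.2, -7.8]
gripper_width: 20.5
grasp_force: 58.9
```

Run:
```python
from h import *
s=arm.read_state(); print(s['clock'],s['position'],s['contact_force'],s['gripper_width'])
import numpy as np
d=get('scene'); cv2.imwrite('pics/s2.png',cv2.resize(d['image'][180:280,240:370],(650,500))[:,:,::-1])
a0=np.deg2rad(-36.8);n=10
a=a0+np.linspace(0,np.pi/3,n+1);p=70*np.c_[np.cos(a),np.sin(a)];print((np.diff(p,axis=0)/300).round(4).tolist(),np.pi/3/n/2)
```

```text
4.65 [560.34497622 113.32817431  75.71004808] [ 3.61372671  0.23980473 -7.81118347] 20.455684812963913
[[0.0136, 0.0203], [0.0114, 0.0216], [0.0091, 0.0227], [0.0067, 0.0235], [0.0042, 0.0241], [0.0016, 0.0244], [-0.0009, 0.0244], [-0.0035, 0.0242], [-0.006, 0.0237], [-0.0084, 0.0229]] 0.05235987755982988
```

View pics/s2.png

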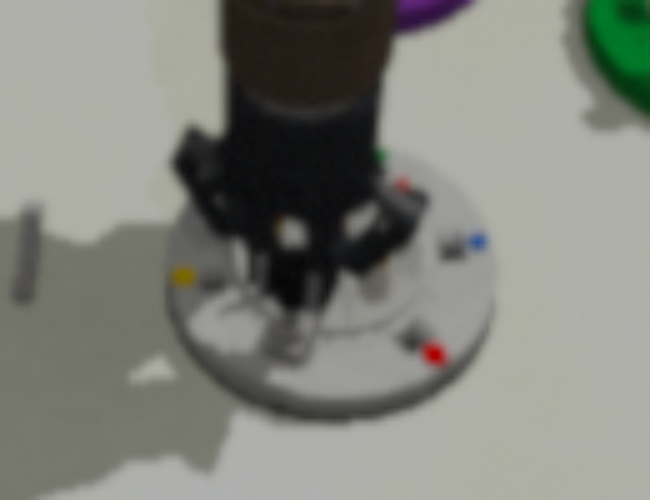

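The view shows the knob held between the fingers with the guide exposed below it, and the red dot clear at the lower right (435,355). The lift is about 19 mm at about 8 N, so the pin is out. I'll swing the first half of the arc.

Emit:
{"fn": "servo_tool", "kwargs": {"plan": [[0.0136,0.0203,0.002,0,0,0.0524,0],[0.0114,0.0216,0,0,0,0.0524,0],[0.0091,0.0227,0,0,0,0.0524,0],[0.0067,0.0235,0,0,0,0.0524,0],[0.0042,0.0241,0,0,0,0.0524,0],[0,0,0,0,0,0,0]]}}

```text
clock: 5.45
position: [574.9, 147.2, 76.7]
ee_rot: [0.057, 0.998, -0.0, 0.001]
contact_force: [5.7, -1.2, -7.3]
gripper_width: 20.6
grasp_force: 59.0
```

Emit:
{"fn": "servo_tool", "kwargs": {"plan": [[0.0036,0.0244,0,0,0,0.0524,0],[0.0011,0.0244,0,0,0,0.0524,0],[-0.0035,0.0242,0,0,0,0.0524,0],[-0.006,0.0237,0,0,0,0.0524,0],[-0.0084,0.0229,0,0,0,0.0524,0],[0,0,0,0,0,0,0],[0,0,0,0,0,0,0]]}}

```text
clock: 6.32
position: [570.6, 183.1, 76.6]
ee_rot: [-0.202, 0.979, -0.0, 0.001]
contact_force: [5.2, -0.0, -6.6]
gripper_width: 20.5
grasp_force: 58.9
```

Run:
```python
from h import *
from scipy.spatial.transform import Rotation as R
s=arm.read_state(); d=get('wrist'); print(s['position'],s['contact_force'],s['wrist_torque'])
m=R.from_quat(s['ee_rot']).as_matrix();print('tool y angle',np.degrees(np.arctan2(m[1,1],m[0,1])))
T=np.eye(4);T[:3,:3]=m;T[:3,3]=s['position'];d['world_to_cam']=np.linalg.inv(T@d['mount'])
h=cv2.cvtColor(d['image'],cv2.COLOR_RGB2HSV).astype(int);H,S,V=h[...,0],h[...,1],h[...,2]
for c,k in(('red',((H<6)|(H>174))&(S>170)&(V>90)),('yel',(abs(H-28)<5)&(S>150)&(V>90)),('blu',(abs(H-110)<10)&(S>120)&(V>80))):
    n,l,st,ce=cv2.connectedComponentsWithStats(k.astype(np.uint8))
    for i in range(1,n):
        if st[i,4]>40: p=ray(d,*ce[i],24); print(c,st[i,4],ce[i].round(),p.round(1),'to tcp',np.hypot(*(p-s['position'])[:2]).round(1))
cv2.imwrite('pics/w2.png',d['image'][:,:,::-1])
```

```text
[570.61043674 183.1390005   76.60125407] [ 5.21978754 -0.02017778 -6.61081276] [ 0.2442868  -1.52109181  0.13712054]
tool y angle 113.34136746971244
yel 412 [123.   7.] [495.4  72.2  24. ] to tcp 134.0
blu 374 [420. 185.] [515.2 242.4  24. ] to tcp 81.1
```

View pics/w2.png

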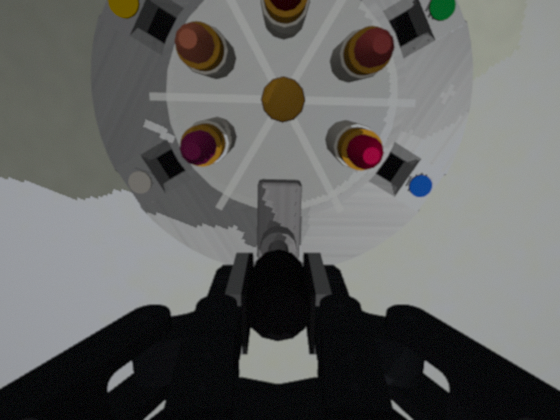

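The wrist view shows the arm and knob at (280,290), midway between the side holes at (165,163) and (397,168). It is on the red hole within about 1.5 mm. I'll lower and release.

Emit:
{"fn": "servo_tool", "kwargs": {"plan": [[0,0,-0.02,0,0,0,0],[0,0,-0.025,0,0,0,0],[0,0,-0.02,0,0,0,0],[0,0,0,0,0,0,0],[0,0,0,0,0,0,0]]}}

```text
clock: 7.0
position: [570.7, 183.0, 57.3]
ee_rot: [-0.202, 0.979, 0.0, 0.001]
contact_force: [5.8, 0.7, -4.6]
gripper_width: 20.5
grasp_force: 59.3
```

Emit:
{"fn": "servo_tool", "kwargs": {"plan": [[0,0,0,0,0,0,0.5],[0,0,0,0,0,0,1],[0,0,0,0,0,0,1],[0,0,0,0,0,0,1],[0,0,0,0,0,0,1],[0,0,0,0,0,0,1],[0,0,0.05,0,0,0,1],[0,0,0.1,0,0,0,1],[0,0,0.15,0,0,0,1],[0,0,0.15,0,0,0,1],[-0.1,-0.15,0,0,0,0,1],[-0.1,-0.15,0,0,0,0,1],[-0.1,-0.15,0,0,0,0,1],[-0.1,-0.15,0,0,0,0,1],[0,0,0,0,0,0,1]]}}

```text
clock: 8.88
position: [447.7, 0.6, 193.3]
ee_rot: [-0.2, 0.98, 0.0, 0.001]
contact_force: [0.5, 0.5, -0.6]
gripper_width: 85.3
grasp_force: 0.0
```

Run:
```python
from h import *
s=arm.read_state(); print(s['clock'],s['position'],s['contact_force'])
d=get('top');b=get('scene')
o=np.zeros((400,800,3),np.uint8); o[:,:400]=cv2.resize(d['image'][140:240,210:310],(400,400),interpolation=2); o[:311,400:]=cv2.resize(b['image'][200:270,260:350],(400,311),interpolation=2)
cv2.imwrite('pics/e.png',np.clip(o[:,:,::-1].astype(int)*1.4,0,255).astype(np.uint8))
p=[]
for q,(y0,y1,x0,x1) in((d,(145,180,235,270)),(b,(225,265,305,345))):
    m=(q['image'][y0:y1,x0:x1].max(2)<35).astype(np.uint8)
    n,l,st,ce=cv2.connectedComponentsWithStats(m); i=1+st[1:,4].argmax(); u,v=ce[i]+[x0,y0]
    print(st[i],(u.round(1),v.round(1)),ray(q,u,v,72).round(1))
    p.append((q['K']@q['world_to_cam'][:3],(u,v)))
X=cv2.triangulatePoints(p[0][0],p[1][0],np.array(p[0][1]),np.array(p[1][1]));print((X[:3]/X[3]).T)
```

```text
8.875 [447.73128609   0.63123714 193.30131495] [ 0.49456127  0.52740545 -0.60260655]
[ 8 10 10 12 87] (np.float64(247.6), np.float64(160.3)) [571.  180.3  72. ]
[16  7  6 11 55] (np.float64(323.6), np.float64(237.1)) [572.5 183.   72. ]
[[571.57976493 181.63101335  71.05781647]]
```

View pics/e.png

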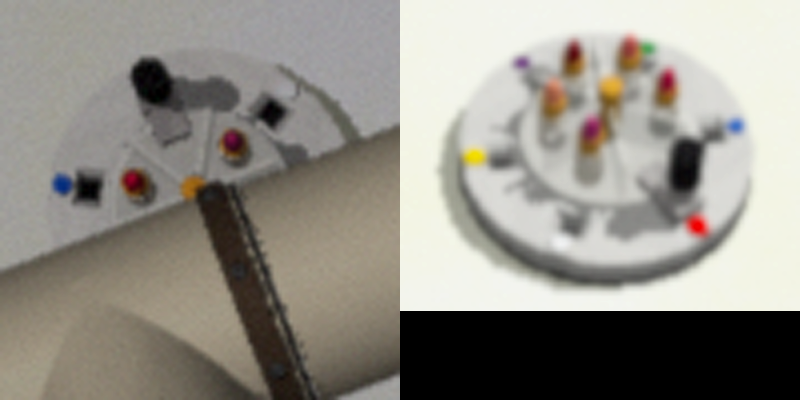

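The crop shows the black knob by the red dot, triangulated at (572,182,71): home, and about 16 mm from the dot.

```bash
python3 -c "
from bench import arm; print(arm.job_done())"
```

```text
the job is handed in; nothing more can be done
None
```

I turned the lipstick carousel to the red-dot hole and the pin dropped home (knob measured 71 mm high, about 16 mm from the dot); the earring carousel was not touched, and the job is handed in, though no verdict came back.

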